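# Lower the cold toast in the toaster

### The job

The full-width slice of toast in the toaster has gone cold: press down the lever of its slot until it catches and stays down by itself, so that the slice is lowered for warming. The narrow half slice in the other slot is done, so leave it up, and do not touch the bread.

Things in the scene. Friction and masses are not known exactly. Their poses are not given: they have to be found in the camera images.
- toast: Full-width slice of toast, 100 mm wide, 14 thick, 95 high, standing loose and upright in one of the toaster's two slots (which one varies). Origin: centre of its underside; x along its width and the slot, z up. Underside 75 mm above the worktop with its lever up (35 mm of it stands out of the toaster), 43 mm with it down. The toaster is fixed, 200 mm deep, 220 wide, 135 high.
- half_toast: Narrow half slice, 48 mm wide, 14 thick, 95 high, standing in the other slot at the same height; origin and axes as for toast. The slots lie side by side, 110 mm apart, and run straight back from the levers: each lever lowers the slot behind it (slot centre 126 mm along +x of the lever's point, same y).
- lever_left_top (a point): Centre of the upper face of the left lever (robot's view): a level aluminium tab 44 mm wide, 42 long, 12 thick on the toaster's black front. Axes: x to the toaster's back, y left, z up. 26 mm before the front face, 122 mm above the worktop when up, 90 when down. To press it keep shut fingers' closing line along y: clears the front.
- lever_right_top (a point): The same point of the right lever, equal, 110 mm to the right. Each lever moves straight down 32 mm against a spring (about 8 N, more if pressed fast); in the last 4 mm the catch draws it in, and at the bottom stop it stays down by itself (about 6 N upward frees it). Let go earlier, it springs back up.

How it is judged:
At the end, for the whole second after the job is handed in: The full-width slice is down in its slot and still (underside 35 to 51 mm above the worktop, upright within 0.25 rad), its lever held down by the catch (top below 96 mm); the half slice and the other lever are still up (underside at 68 to 85 mm, upright within 0.25 rad; lever top above 114 mm) (height (world z) of toast between 0.035 and 0.051 m and angle between each of toast, half_toast's own z axis and vertical below 0.25 rad and linear speed of toast below 0.02 m/s and height (world z) of half_toast between 0.068 and 0.085 m and ((height (world z) of lever_left_top below 0.096 m and height (world z) of lever_right_top above 0.114 m) or (height (world z) of lever_right_top below 0.096 m and height (world z) of lever_left_top above 0.114 m))); the robot touches nothing.
It fails at once if the half slice is lowered (height (world z) of half_toast below 0.06 m).
It fails at once if the robot touches the bread (contact force between any of the fingers, the arm and toast above 0.5 N or contact force between any of the fingers, the arm and half_toast above 0.5 N).
It also fails if it takes over 24 s, if anything falls off the work surface, if the arm or the gripper's body presses on something with over 40 N, if the wrist force passes 120 N, or if a joint passes its speed limit or range.

### The arm

A 7-joint arm with a two-finger parallel gripper is mounted at the origin on a cart in front of the work surface, level with it; the furniture and walls round the work are solid. World frame = base frame: x ahead of the robot, y to its left, z up, the work surface at z = 0. Lengths are in m, angles in rad, forces in N, time in s.
With the tool pointing down it reaches from about 0.425 to 0.875 m from the base axis. Payload 9.9 kg.
Tool frame: the origin (TCP) lies on the mounting face of the last link; the fingertips stand 173 mm ahead of it and the grasp point (between the pads) lies 155 mm ahead of it; z points along the fingers, y is the line along which they close (so a half turn about z gives the same grasp; the last joint's range is limited). The gripper opens to 85 mm and grips with 20 to 120 N. Pads are 22 mm wide; open, the fingers measure 114 mm over their backs; the gripper's body (76 mm by 85 mm) begins 54 mm behind the grasp point. The pads swing forward as they close: fully open they stand 13 mm farther back than shut.
Start: joints at [-1.334, 0.576, 0.025, 1.437, -0.015, 1.129, -0.057], TCP at [0.213, 0.641, 0.405] pointing down, gripper open.
Joint ranges: [-2.76, 2.76], [-0.34, 2.15], [-1.52, 1.57], [0.19, 2.46], [-1.09, 4.23], [0.17, 1.99], [-2.82, 2.82]. Speed limits (rad/s): [2.22, 2.22, 3.01, 3.01, 3.14, 3.14, 3.14].

### API

Orientations are given as a unit quaternion [x, y, z, w].
In Python, from workcell import arm, camrig, read_state gives the robot as it stands (arm), with the cameras (camrig) and the readings as plain functions.
- The arm moves only by the tool nudge_tcp, called in YAML: its name, and indented under it one key for each argument. Schema: {"type":"object","properties":{"rows":{"type":"array","items":{"type":"array","items":{"type":"number"},"minItems":6,"maxItems":6},"minItems":1,"maxItems":10},"finger_gap":{"type":"number"},"only":{"type":"string"},"quiet":{"type":"boolean"},"lines":{"type":"string"}},"required":["rows"],"additionalProperties":false}. rows is a list of rows, 1 to 10 of them, each of 6 numbers: dx, dy, dz in shares of 0.5 m (1.0 is 0.5 m), then a rotation vector rx, ry, rz in a scale on which 1.0 is 4 rad; each row is the pose to reach, as a shift and turn from the pose commanded when the call began, along the tool's axes at that moment; what a row does not reach only later rows make up. A row lasts 1/8 s, in which the tool goes at most 0.0625 m and 0.188 rad, less where a joint would pass 70% of its speed; a pose out of reach is approached as far as the arm can. finger_gap is the finger opening in m, set as the call begins (left out keeps the last). The fingers move at their own pace and stop on an object; the grip force is fixed at half the most. Time passes only in rows, so rows that do not move let the fingers close. The tool returns the time, the measured TCP pose, the force, the opening and the grip force at its end. only (a regular expression) keeps the lines of the reply that match it, lines (a string "A,B") keeps lines A to B, and quiet returns only ok. A shift or turn number past 1, either way, is cut back to 1. Input that does not fit is refused with a message, and nothing moves.
- read_state(): the state, without advancing time (a new reading comes with each control period).
- camrig.read_camera(name): name is "scene" or "side" or "wrist"; returns the picture (384x512x3 uint8, blue, green, red); there is no depth.
- camrig.calibration(name): a dict with "vfov" (degrees; the focal length in pixels is half the picture's height over the tangent of half this angle, whatever the lens; pixels are square), "cx", "cy" (the principal point, pixels), "pose" (4x4, takes a point from camera to world coordinates). Camera axes: x right, y up, looking along -z (the intrinsics and any distortion apply to the point x, -y, -z); pixel columns grow to the right and rows downward; lengths in m; the calibration is good to about 2 mm. The wrist camera is an equidistant fisheye: a pixel r from the principal point sees the ray r / f radians off the axis. A picture is of the moment at which its call begins: read the wrist's pose just before it. calibration takes no time and is no camera call; for the wrist camera it gives the pose at the moment of the call.
- arm.close_job(): hands the job in; it is judged then, once.
The state is a dict: "time": time; "joint_positions": joint angles; "qvel": joint speeds; "joint_efforts": joint torques, N m; "tcp_pos": TCP position; "eef_rot": TCP orientation; "wrist_force": force on the tool from outside, world axes, zero at the start; "ft_torque": the same for the moment, N m; "opening": finger opening in m; "gripper_force": force on a finger pad.
Only numpy, scipy, OpenCV 4.12 (cv2) and the standard library are available. Lean on these libraries where they do the work, as an engineer would, in place of code of your own. Each camera call takes 0.05 s, during which the arm holds its last target. There are 200 camera calls.

## Working session

There is one attempt and no reset: what is moved stays moved. The work goes in short steps, Python scripts to look and compute and a tool call to move; the robot and the scene stay as the last step left them, time stands still between calls to the robot, and variables do not carry over. Pictures are saved under pics/ and viewed, at most 10 in all, crops included, and the job is handed in when it is done.

```bash
mkdir -p pics; ls; python3 - <<'E'
from workcell import arm, camrig, read_state
import cv2,numpy as np
for n in("scene","side"):
    cv2.imwrite(f"pics/{n}0.png",camrig.read_camera(n))
    c=camrig.calibration(n);print(n,c)
s=read_state();print(s["time"],s["tcp_pos"],s["eef_rot"],s["opening"])
E
```

```text
pics
workcell.py
scene {'vfov': 54.45234309839226, 'cx': 256.3450661079155, 'cy': 184.55153211357646, 'pose': array([[ 0.805336  ,  0.41141098, -0.42681955,  0.26854557],
       [-0.59279823,  0.5648492 , -0.57405194, -0.20860319],
       [ 0.00491741,  0.71532257,  0.6987771 ,  0.73304391],
       [ 0.        ,  0.        ,  0.        ,  1.        ]])}
side {'vfov': 53.218631412275485, 'cx': 254.59031988278664, 'cy': 202.05488206777025, 'pose': array([[-0.99569249,  0.02997839, -0.08773691,  0.53053528],
       [-0.09018644, -0.53273226,  0.84146465,  1.0051795 ],
       [-0.02151453,  0.84575271,  0.53314115,  0.5811111 ],
       [ 0.        ,  0.        ,  0.        ,  1.        ]])}
0.1 [0.21278875 0.64042867 0.40392356] [ 1.59704698e-01  9.87164552e-01 -7.41202252e-04 -8.47895091e-05] 0.08545051887235058
```

View pics/scene0.png

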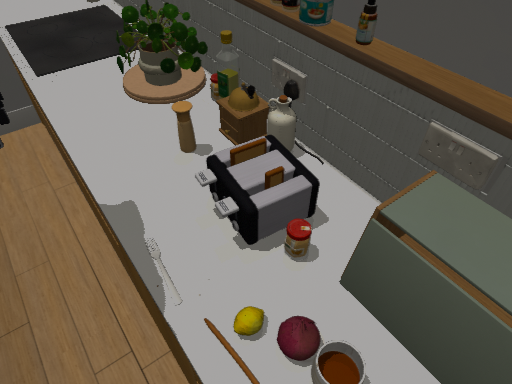

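View pics/side0.png

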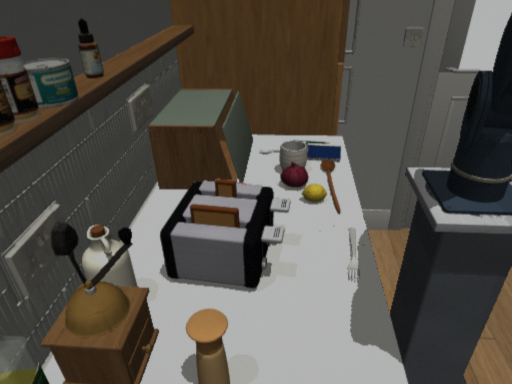

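The full-width slice is in the left slot (scene ~(248,152), side ~(215,215)). The left lever is at about scene (205,177) and side (275,234), the right one at (227,206) and (282,205). I'll zoom in on the levers.

```bash
python3 - <<'E'
import cv2,numpy as np
a=cv2.imread("pics/scene0.png")[160:225,190:255];b=cv2.imread("pics/side0.png")[190:255,240:305]
cv2.imwrite("pics/z1.png",np.hstack([cv2.resize(i,(390,390),interpolation=cv2.INTER_CUBIC) for i in(a,b)]))
E
```

```text
(no output)
```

View pics/z1.png

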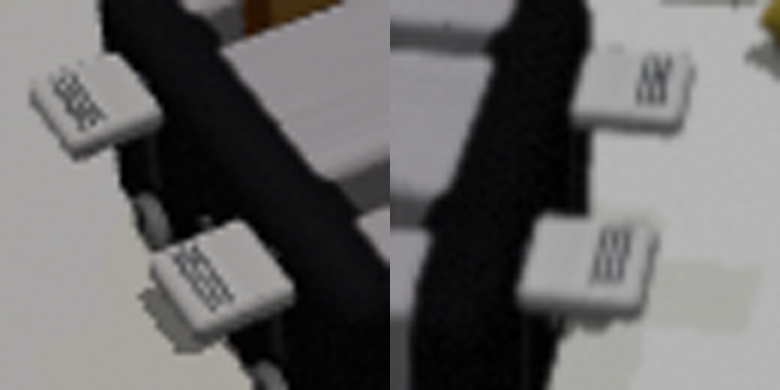

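The zoom shows both tab top faces with four corners each. I'll triangulate the corners from the two views.

```bash
cat > h.py <<'E'
from workcell import arm, camrig, read_state
import numpy as np
def ray(n,uv):
    c=camrig.calibration(n);f=192/np.tan(np.radians(c["vfov"]/2))
    d=c["pose"][:3,:3]@np.array([(uv[0]-c["cx"])/f,-(uv[1]-c["cy"])/f,-1])
    return c["pose"][:3,3],d/np.linalg.norm(d)
def tri(a,b):
    A=[];B=[]
    for n,uv in(("scene",a),("side",b)):
        o,d=ray(n,uv);P=np.eye(3)-np.outer(d,d);A.append(P);B.append(P@o)
    p=np.linalg.lstsq(np.vstack(A),np.hstack(B),rcond=None)[0]
    return p,np.linalg.norm(np.vstack(A)@p-np.hstack(B))
def plane(n,uv,z):
    o,d=ray(n,uv);return o+d*(z-o[2])/d[2]
E
python3 - <<'E'
from h import *
np.set_printoptions(precision=4,suppress=True)
sc=lambda p:((p[0]+.5)/6-.5+190,(p[1]+.5)/6-.5+160)
si=lambda p:((p[0]-390+.5)/6-.5+240,(p[1]+.5)/6-.5+190)
# order: front-left, back-left, back-right, front-right
L=([(35,88),(110,52),(160,112),(80,148)],[(645,305),(520,295),(533,215),(655,222)])
R=([(155,262),(243,223),(293,288),(203,328)],[(683,125),(573,118),(585,52),(690,58)])
for nm,(a,b) in(("L",L),("R",R)):
    P=[]
    for x,y in zip(a,b):
        p,e=tri(sc(x),si(y));P.append(p);print(nm,p,e)
    P=np.array(P);print("centre",P.mean(0),"sides",np.linalg.norm(P-np.roll(P,-1,0),axis=1))
    print(" onplane",np.mean([plane("scene",sc(x),.122) for x in a],0),np.mean([plane("side",si(x),.122) for x in b],0))
s=read_state();print(s["joint_positions"])
E
```

```text
L [0.5429 0.4111 0.1191] 0.003536874160455204
L [0.581  0.4112 0.1202] 0.0003736590528295336
L [0.579  0.3681 0.121 ] 0.0015345070858000713
L [0.5399 0.3685 0.1212] 0.002200824848211396
centre [0.5607 0.3897 0.1204] sides [0.0381 0.0432 0.0391 0.0428]
 onplane [0.5606 0.3881 0.122 ] [0.5599 0.3922 0.122 ]
R [0.5321 0.3025 0.1178] 0.0033218040699615438
R [0.5712 0.3002 0.1174] 0.0016346129115612888
R [0.5678 0.2595 0.1203] 0.00016570794236875239
R [0.5289 0.262  0.121 ] 0.001440409752356089
centre [0.55   0.281  0.1191] sides [0.0392 0.041  0.0389 0.0407]
 onplane [0.5498 0.2787 0.122 ] [0.5488 0.2861 0.122 ]
[-1.3338  0.5765  0.0249  1.4378 -0.015   1.129  -0.0565]
```

```bash
python3 - <<'E'
from h import *
from scipy.spatial.transform import Rotation as R
print("mill",tri((181,106),(208,325)))
s=read_state();Rt=R.from_quat(s["eef_rot"])
print("delta tool",Rt.inv().apply(np.array([.5545,.3905,.353])-s["tcp_pos"]))
y=Rt.apply([0,1,0]);print(y,np.arctan2(-y[0],y[1]))
E
```

```text
mill (array([0.63850263, 0.65127977, 0.15159867]), np.float64(0.0017996023667643235))
delta tool [-0.40308157 -0.12935854  0.05114437]
[ 0.31530951  0.94898772 -0.00149046] -0.3207831492164494
```

Both levers check out: height 0.12, spacing 0.109, tab about 39×43 mm. The toaster yaw is about −0.085 and the path is clear. Next I move above the left lever with the fingers shut.

The manual's scale: shifts go in shares of 0.5 m and turns go in shares of 4 rad. Converting my numbers, -0.403 m / 0.5 = -0.806, -0.15 m / 0.5 = -0.3, -0.236 rad / 4 = -0.059.

nudge_tcp:
  rows:
    - [-0.1, -0.032, 0, 0, 0, -0.0075]
    - [-0.2, -0.064, 0, 0, 0, -0.015]
    - [-0.3, -0.096, 0, 0, 0, -0.0225]
    - [-0.4, -0.128, 0, 0, 0, -0.03]
    - [-0.5, -0.16, 0, 0, 0, -0.0375]
    - [-0.6, -0.192, 0, 0, 0, -0.045]
    - [-0.7, -0.224, 0.02, 0, 0, -0.0525]
    - [-0.78, -0.25, 0.06, 0, 0, -0.059]
    - [-0.806, -0.258, 0.09, 0, 0, -0.059]
    - [-0.806, -0.258, 0.102, 0, 0, -0.059]
  finger_gap: 0

```text
time: 1.35
tcp_pos: [0.5548, 0.3905, 0.3522]
eef_rot: [0.043, 0.999, -0.001, -0.001]
wrist_force: [0.5, 0.4, 0.8]
opening: -0.0001
gripper_force: 0.0
```

nudge_tcp:
  rows:
    - [0, 0, 0, 0, 0, 0]
    - [0, 0, 0, 0, 0, 0]
    - [0, 0, 0, 0, 0, 0]

```text
time: 1.72
tcp_pos: [0.5539, 0.392, 0.3544]
eef_rot: [0.042, 0.999, 0.0, 0.0]
wrist_force: [-0.3, -0.5, -0.1]
opening: -0.0001
gripper_force: 0.0
```

```bash
python3 - <<'E'
from workcell import arm, camrig, read_state
import cv2,numpy as np
from scipy.spatial.transform import Rotation as R
a=camrig.read_camera("scene")[110:240,170:300];b=camrig.read_camera("side")[160:290,200:330]
cv2.imwrite("pics/z2.png",np.hstack([cv2.resize(i,(390,390),interpolation=cv2.INTER_CUBIC) for i in(a,b)]))
s=read_state();Rt=R.from_quat(s["eef_rot"]);print(s["tcp_pos"],Rt.apply([0,1,0]),s["wrist_force"],"togo",Rt.inv().apply(np.array([.5545,.3905,.313])-s["tcp_pos"]))
E
```

```text
[0.55426111 0.39158257 0.35420445] [8.39299596e-02 9.96471493e-01 5.70634683e-04] [-0.77349912  0.12376969 -0.0770354 ] togo [-0.00030847 -0.00108221  0.041204  ]
```

View pics/z2.png

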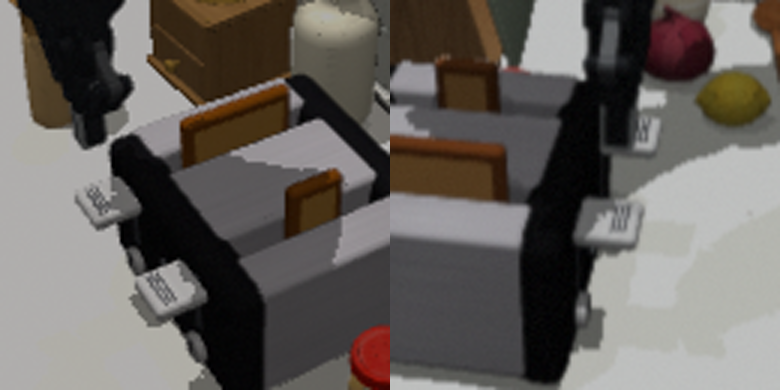

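The fingertips are shut above the left lever: scene crop tip ~(92,143) with the tab at (108,203), and the side view agrees. Next I press down slowly.

Scaled: 0.087 m / 0.5 = 0.174, 0.056 m / 0.5 = 0.112.

nudge_tcp:
  rows:
    - [0, -0.002, 0.04, 0, 0, 0]
    - [0, -0.002, 0.08, 0, 0, 0]
    - [0, -0.002, 0.1, 0, 0, 0]
    - [0, -0.002, 0.112, 0, 0, 0]
    - [0, -0.002, 0.124, 0, 0, 0]
    - [0, -0.002, 0.136, 0, 0, 0]
    - [0, -0.002, 0.146, 0, 0, 0]
    - [0, -0.002, 0.156, 0, 0, 0]
    - [0, -0.002, 0.166, 0, 0, 0]
    - [0, -0.002, 0.174, 0, 0, 0]

```text
time: 3.08
tcp_pos: [0.5546, 0.3902, 0.2673]
eef_rot: [0.042, 0.999, 0.0, 0.0]
wrist_force: [0.0, 0.0, 0.1]
opening: -0.0001
gripper_force: 0.0
```

nudge_tcp:
  rows:
    - [0, 0, 0.008, 0, 0, 0]
    - [0, 0, 0.012, 0, 0, 0]
    - [0, 0, 0.014, 0, 0, 0]
    - [0, 0, 0.014, 0, 0, 0]

```text
time: 3.58
tcp_pos: [0.5545, 0.3901, 0.2633]
eef_rot: [0.043, 0.999, 0.001, 0.001]
wrist_force: [-8.9, -6.9, 31.3]
opening: -0.0004
gripper_force: 15.5
```

Scaled: -0.12 m / 0.5 = -0.24, -0.1 m / 0.5 = -0.2.

nudge_tcp:
  rows:
    - [0, 0, -0.02, 0, 0, 0]
    - [0, 0, -0.06, 0, 0, 0]
    - [0, 0, -0.12, 0, 0, 0]
    - [0, 0, -0.2, 0, 0, 0]
    - [0, 0, -0.24, 0, 0, 0]
    - [0, 0, -0.24, 0, 0, 0]
    - [0, 0, -0.24, 0, 0, 0]
    - [0, 0, -0.24, 0, 0, 0]

```text
time: 4.58
tcp_pos: [0.5543, 0.39, 0.3783]
eef_rot: [0.042, 0.999, -0.001, -0.001]
wrist_force: [0.1, -0.2, -0.4]
opening: 0.0001
gripper_force: 0.0
```

```bash
python3 - <<'E'
from workcell import arm, camrig, read_state
import cv2,numpy as np
a=camrig.read_camera("scene")[110:240,170:300];b=camrig.read_camera("side")[160:290,200:330]
cv2.imwrite("pics/z3.png",np.hstack([cv2.resize(i,(390,390),interpolation=cv2.INTER_CUBIC) for i in(a,b)]))
E
```

```text
(no output)
```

View pics/z3.png

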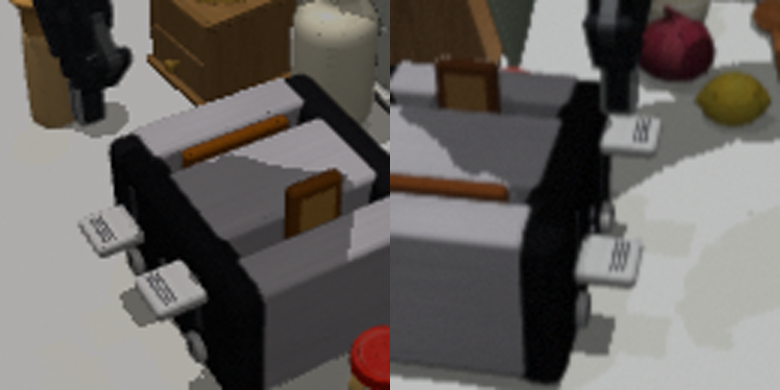

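The left lever stays down (scene tab moved from (108,203) to (112,231)) and the full slice is lowered. The right lever and half slice are unchanged, and the arm is clear.

```bash
python3 -c "from workcell import arm, camrig, read_state; print(arm.close_job())"
```

```text
the job is handed in; nothing more can be done
None
```

I pressed the left lever until it caught, so the full-width slice is lowered; the half slice and right lever are still up, the arm is clear, and the job was handed in just under 5 s into the 24 s limit (no verdict was shown).

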